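# Seat a power module in its test cradle and press its sunken reset key

## Task

Push the power module with the oblong well along its cradle with the fingertips until it is fully home against the end stop, without lifting it. Only then reach a fingertip down into its well, press the sunken reset key fully down, hold it there for a good second, and let it spring back up. Leave the other module (the one with the round well), its key, and the other things on the bench alone.

Things in the scene. Friction and masses are not known exactly. Their poses are not given: they have to be found in the camera images.
- module: Module to reset: loose black box with grey top plate, 110 (x) x 76 (y) x 64 mm tall, 0.4-0.8 kg, told from its twin by the OBLONG well. Origin: centre of underside; x toward the end stop, z up. Flat near face at x -55 mm: push there. Well: centred in the top, straight-walled, 52 (x) x 36 mm (y). Starts 25-45 mm short of the stop; slides against friction only, 2-10 N.
- cradle: Aluminium channel fixed to the bench, module in it. Origin: at bench height; x along it toward the end stop (away from the robot, turned up to 0.3 rad). Floor 12 mm up, x -115 to +85 mm, near end open. Side rails 15 mm above floor, inner faces y +/-40 mm, x -80 to +85 mm (2 mm play each side). Module home: its origin at x +15, z 12 mm here.
- stop_face (a point): Centre of the near face of the cradle's end stop, at floor height (12 mm above the bench), at x +70 mm in the cradle's frame. The stop is an upright grey block 15 mm thick, 104 mm wide, 45 mm tall above the floor; the module's far face bears on it when home.
- reset_key_top (a point): Centre of the top face of the reset key, a flat plain rectangular key 32 x 22 mm (long side along the module's x) at the bottom of the oblong well, at the module's centre: 36 mm above the module's underside, 28 mm below the rim while not pressed. It moves with the key.
- reset_key (a joint): Travel of the reset key in m: 0 up, 0.006 fully down against a hard bottom. It is pressed straight down, springs back when let go, and needs 2 N at the top rising to 5 N fully down.
- other_module: A second module of the same size, material and build standing in the other cradle, but with a ROUND well, 46 mm across, in its top. To be left alone. Origin: centre of its underside.
- other_cradle: The second cradle, identical to the first and fixed to the bench, under the other module. Origin: under its centre, at bench height; x toward its end stop.
- other_key (a joint): Travel of the key in the round well, m: 0 up, 0.006 down. Not to be pressed.
- tweezers: steel tweezers lying flat between the cradles, 116 x 11 x 6 mm; loose, to be left where it is. Origin on its underside.
- plug_a: small black cable plug, 46 x 22 x 16 mm, lying near the robot between the two cradles; loose, to be left where it is. Origin on its underside.
- plug_b: small black cable plug, 46 x 22 x 16 mm, on the left of the bench; loose, to be left where it is. Origin on its underside.
- screwdriver: screwdriver lying on the right of the bench, 170 mm long; loose, to be left where it is. Origin on its underside.
- spool: grey reel standing on its end, 52 mm across, 42 mm tall, on the left; loose, to be left where it is. Origin on its underside.
- flux_bottle: small amber bottle, 40 mm across, 90 mm tall, on the right; loose, to be left where it is. Origin on its underside.
Not all that is in view belongs to the job. Leave any green or turquoise look-alike of the cradle alone.

How it is judged:
On the way, in this order (a step that is already met when the one before it is completed fails the run):
1. the module is home against the end stop of its cradle (x of module in the frame of cradle between 0.012 and 0.018 m and angle between the x axis of module and the x axis of cradle, either way round below 0.05 rad and z of module in the frame of cradle between 0.009 and 0.015 m), for 0.2 s.
2. with the module home, the reset key is held fully down (all of step 1 and value of joint reset_key above 0.0048 m), for 0.8 s.
At the end, for the whole second after the job is handed in: Module flat in its cradle, within 3 mm of the end stop and 0.05 rad of square; its key, after 0.8 s held at least 4.8 mm down while home, back up within 1 mm; other module within 10 mm of its start, its key up; loose things within 25 mm of their starts (all of step 1 and value of joint each of reset_key, other_key below 0.001 m and linear speed of module below 0.01 m/s and distance of other_module from where it was at the start of the episode below 0.01 m and distance of each of tweezers, plug_a, plug_b, screwdriver, spool, flux_bottle from where it was at the start of the episode below 0.025 m); the robot touches nothing.
It fails at once if the module is lifted or tipped instead of slid (z of module in the frame of cradle above 0.02 m or angle between module's own z axis and vertical above 0.15 rad).
It fails at once if the reset key is pressed before the module is home (value of joint reset_key above 0.003 m and x of module in the frame of cradle below 0.009 m).
It fails at once if the other module is moved or its key pressed (distance of other_module from where it was at the start of the episode above 0.01 m or value of joint other_key above 0.003 m).
It fails at once if something else on the bench is disturbed (distance of any of tweezers, plug_a, plug_b, screwdriver, spool, flux_bottle from where it was at the start of the episode above 0.025 m).
It also fails if it takes over 48 s, if anything falls off the work surface, if the arm or the gripper's body presses on something with over 40 N, if the wrist force passes 120 N, or if a joint passes its speed limit or range.

## Robot

A 7-joint arm with a two-finger parallel gripper is mounted at the origin on the work surface. World frame = base frame: x ahead of the robot, y to its left, z up, the work surface at z = 0. Lengths are in m, angles in rad, forces in N, time in s.
With the tool pointing down it reaches from about 0.35 to 0.9 m from the base axis. Payload 7.2 kg.
Tool frame: the origin (TCP) lies on the centre line of the jaws, within the pads' length; the fingertips stand 19 mm ahead of it and the grasp point (between the pads) is the TCP (manip.finger_overhang is the distance from the TCP to the fingertips, in m); z points along the fingers, y is the line along which they close (so a half turn about z gives the same grasp; the last joint's range is limited). The gripper opens to 85 mm and grips with 20 to 120 N. Pads are 22 mm wide; open, the fingers measure 114 mm over their backs; the gripper's body (76 mm by 85 mm) begins 54 mm behind the grasp point. The pads swing forward as they close: fully open they stand 13 mm farther back than shut.
Start: joints at [1.238, 0.411, -0.013, 1.596, 0.006, 1.134, -0.082], TCP at [0.164, -0.603, 0.216] pointing down, gripper open.
Joint ranges: [-2.95, 2.95], [-0.29, 1.99], [-1.47, 1.44], [0.14, 2.54], [-1.03, 4.17], [0.13, 1.85], [-2.86, 2.86]. Speed limits (rad/s): [2.39, 2.39, 3.01, 3.01, 3.14, 3.14, 3.14].

## Interface

Orientations are given as [roll, pitch, yaw] about the fixed x, y, z axes, in that order (R = Rz(yaw) Ry(pitch) Rx(roll)).
In Python, from bench import manip gives the robot as it stands.
- The arm moves only by the shell command python3 -m inch 'ROWS' [FORCE]. ROWS is text: rows parted by semicolons, each of 5 numbers parted by spaces: the shift along the tool's x, y, z in cm, then the turn about the tool's z in rad, then the closure, from -1 (fully open) to 1 (shut). A call has 1 to 8 rows; each row shifts and turns the commanded pose from where the row before left it, along the tool's axes as they then stand; what a row does not reach is not made up. A row lasts 1/10 s, in which the tool goes at most 50 mm and 8.59 degrees, less where a joint would pass 70% of its speed; a pose out of reach is approached as far as the arm can. A call with a gripper value outside its range is refused whole. The fingers move at their own pace and stop on an object; FORCE is the grip in N (left out, the last holds). Time passes only in rows, so rows that do not move let the fingers close. It gives the time, the measured TCP pose, the force, the opening and the grip force at its end, in the units of the state.
- manip.state(): the state, without advancing time (a new reading comes with each control period).
- manip.read_camera(name): name is "side" or "top" or "wrist"; returns (picture, depth): 400x640x3 uint8, red, green, blue; 400x640 float32, m along the optical axis (not along the pixel's ray), 0 where there is no reading.
- manip.camera_info(name): a dict with "fx", "fy", "cx", "cy" (pixels), "R" (3x3) and "t" (3): a world point X has camera coordinates R X + t. Camera axes: x right, y down, z forward; pixel columns grow to the right and rows downward; lengths in m; the calibration is good to about 2 mm. A picture is of the moment at which its call begins: read the wrist's pose just before it. camera_info takes no time and is no camera call; for the wrist camera it gives the pose at the moment of the call.
- manip.hand_in(): hands the job in; it is judged then, once.
The state is a dict: "t": time; "joint_positions": joint angles; "dq": joint speeds; "effort": joint torques, N m; "tool_pos": TCP position; "tool_rot": TCP orientation; "contact_force": force on the tool from outside, world axes, zero at the start; "ft_torque": the same for the moment, N m; "gripper_width": finger opening in m; "grip_force": force on a finger pad.
Only numpy, scipy, OpenCV 4.12 (cv2) and the standard library are available. Lean on these libraries where they do the work, as an engineer would, in place of code of your own. Each camera call takes 0.05 s, during which the arm holds its last target. There are 200 camera calls.

## Working session

There is one attempt and no reset: what is moved stays moved. The work goes in short steps, Python scripts to look and compute and a shell command to move; the robot and the scene stay as the last step left them, time stands still between calls to the robot, and variables do not carry over. Pictures are saved under pics/ and viewed, at most 10 in all, crops included, and the job is handed in when it is done.

```bash
ls; mkdir -p pics; python3 - <<'E'
from bench import manip
import cv2,numpy as np
for n in("top","side"):
    im,d=manip.read_camera(n); i=manip.camera_info(n)
    cv2.imwrite(f"pics/{n}0.png",im[:,:,::-1]); np.savez(f"{n}0.npz",im=im,d=d,**i)
    print(n,i)
s=manip.state();print(s)
E
```

```text
pics
top {'fx': 427.29898933505154, 'fy': 427.29898933505154, 'cx': 321.8550636693025, 'cy': 199.8274909350956, 'R': array([[ 3.01438949e-03, -9.99914723e-01, -1.27066797e-02],
       [-9.87564684e-01, -9.79368938e-04, -1.57210163e-01],
       [ 1.57184312e-01,  1.30225608e-02, -9.87483420e-01]]), 't': array([-0.08693451,  0.52217698,  1.29633294])}
side {'fx': 470.2232109202889, 'fy': 470.2232109202889, 'cx': 314.2454643514671, 'cy': 201.24158387288045, 'R': array([[-0.96658898, -0.255914  ,  0.01462097],
       [-0.18060214,  0.63943886, -0.74732912],
       [ 0.18190276, -0.72500067, -0.66429317]]), 't': array([0.44128878, 0.20893116, 1.13948414])}
{'t': 0.1, 'joint_positions': array([ 1.23780492,  0.41184523, -0.01274132,  1.5969353 ,  0.00561018,
        1.13429632, -0.08221132]), 'dq': array([ 1.80977857e-03, -1.49277379e-03,  4.93849045e-05, -4.89926118e-03,
        3.28653842e-04,  4.66038555e-04, -2.37779720e-03]), 'effort': array([ 3.29863753e-03, -6.01827836e+01,  6.84801377e-01, -3.00089049e+01,
        1.40979062e-02,  6.30888520e-03, -4.91457592e-05]), 'tool_pos': array([ 0.16342472, -0.60278352,  0.2152315 ]), 'tool_rot': array([-3.14014762e+00,  9.94580617e-05,  2.64835406e-01]), 'contact_force': array([ 0.43189198, -0.25593318,  0.50737833]), 'ft_torque': array([-0.01133898,  0.00383126,  0.04149408]), 'grip_force': 0.0, 'gripper_width': 0.08552283780511605}
```

View pics/top0.png

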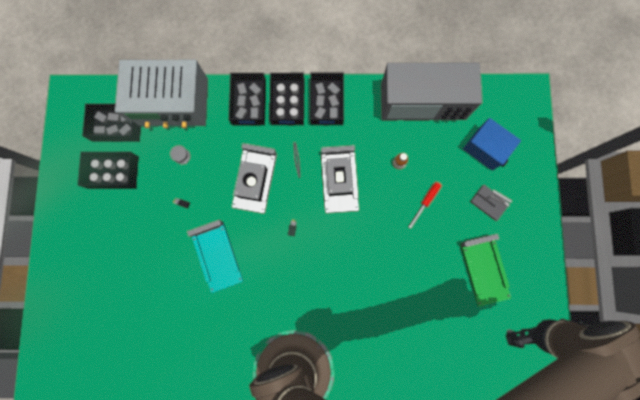

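View pics/side0.png

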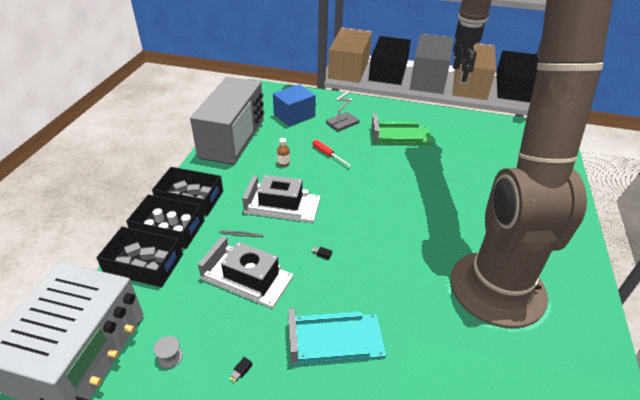

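The two candidates in the top view are the left module at (250,180), whose well looks round, and the right one at (340,177), whose well looks rectangular. The side view shows the same pair at (248,265) and (281,190). The right one fits the oblong description. I'll confirm it in an enlarged crop and measure it.

```bash
cat > h.py <<'E'
import numpy as np,cv2
def cast(uv,i,z):
    uv=np.atleast_2d(uv).astype(float); R,t=i["R"],i["t"]
    r=np.c_[(uv[:,0]-i["cx"])/i["fx"],(uv[:,1]-i["cy"])/i["fy"],np.ones(len(uv))]@R
    c=-R.T@t; return c+r*((z-c[2])/r[:,2])[:,None]
def cloud(d,i):
    v,u=np.mgrid[:d.shape[0],:d.shape[1]]
    p=np.stack([(u-i["cx"])/i["fx"]*d,(v-i["cy"])/i["fy"]*d,d],-1)
    return (p-i["t"])@i["R"]
E
python3 - <<'E'
import numpy as np,cv2
from h import *
f=dict(np.load("top0.npz")); im,d=f["im"],f["d"]
cv2.imwrite("pics/crop.png",cv2.resize(im[135:225,220:370,::-1],None,fx=5,fy=5,interpolation=cv2.INTER_CUBIC))
P=cloud(d,f)
roi=np.zeros(d.shape,bool); roi[140:220,312:366]=1
g=im.min(2)>150
hsv=cv2.cvtColor(im,cv2.COLOR_RGB2HSV)
z=P[...,2]
for n,m in (("white",roi&g),("top",roi&(z>.069)&(z<.085)),("stop",roi&(z>.049)&(z<.065)&(np.mgrid[:400,:640][0]<160)),("nongreen",roi&(hsv[...,1]<90))):
    m=cv2.morphologyEx(m.astype(np.uint8),cv2.MORPH_CLOSE,np.ones((3,3)))
    k,l,s,c=cv2.connectedComponentsWithStats(m); j=1+s[1:,4].argmax(); m=l==j
    pts=P[m][:,:2].astype(np.float32)
    (cx,cy),(w,h),a=cv2.minAreaRect(pts); print(n,m.sum(),s[j],"rect",cx,cy,w,h,a,"zmed",np.median(P[m][:,2]))
E
```

```text
white 1114 [ 322  152   37   61 1114] rect 0.49880874156951904 -0.1480644941329956 0.36791473627090454 0.10942033678293228 3.0738112926483154 zmed 0.015705450289122243
top 704 [326 156  28  37 704] rect 0.48372554779052734 -0.14191806316375732 0.34190115332603455 0.08232894539833069 0.8510488271713257 zmed 0.07548988539421744
stop 175 [321 145  33   8 175] rect 0.503939151763916 -0.14326111972332 0.3785160481929779 0.10187195241451263 3.164684295654297 zmed 0.05660439850976189
nongreen 2263 [ 321  145   38   68 2263] rect 0.5088375806808472 -0.1473974883556366 0.38699260354042053 0.11273409426212311 3.6017136573791504 zmed 0.03541081388196132
```

View pics/crop.png

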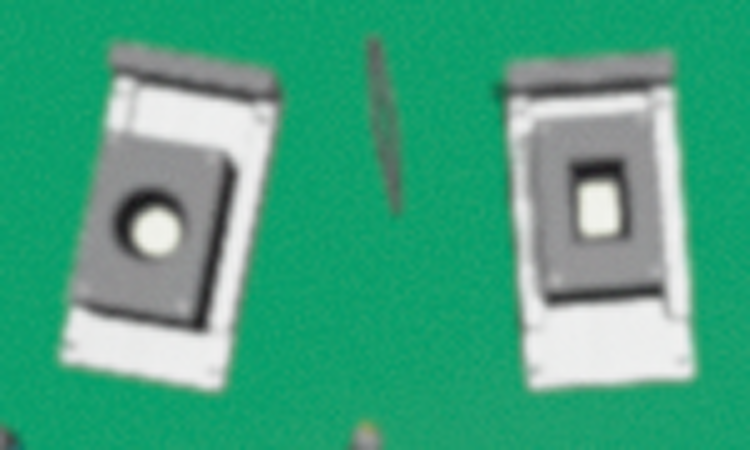

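The crop confirms it. The right module, with its key at crop (599,208), i.e. full image (339.8,176.6), has the oblong well. The left one is round. I'll get a rough pose by ray casting, then move over it for a wrist view.

```bash
python3 - <<'E'
from h import *
from bench import manip
f=dict(np.load("top0.npz"))
k=lambda u,v:(220+u/5-.4,135+v/5-.4)
print("key",cast(k(599,208),f,.048))
print("top corners",cast([k(530,118),k(655,112),k(664,292),k(538,298)],f,.076))
c=cast([k(530,388),k(693,378),k(675,90),k(510,100)],f,.012);print("cradle",c)
s=cast([k(507,62),k(673,52),k(675,80),k(508,90)],f,.057);print("stop top",s)
for a,b in((c[0],c[3]),(c[1],c[2])): e=b-a; print("yaw",np.arctan2(e[1],e[0]))
e=s[0]-s[1]; print("stopyaw",np.arctan2(-e[0],e[1]))
print({n:(manip.camera_info("wrist")[n]) for n in("R","t","fx")}, [x for x in dir(manip) if x[0]!="_"])
E
```

```text
key [[ 0.59632564 -0.14081361  0.048     ]]
top corners [[ 0.64713522 -0.09754176  0.076     ]
 [ 0.65092884 -0.17484003  0.076     ]
 [ 0.53792166 -0.17947308  0.076     ]
 [ 0.5341441  -0.10260897  0.076     ]]
cradle [[ 0.48707044 -0.09754441  0.012     ]
 [ 0.49362579 -0.20124766  0.012     ]
 [ 0.68251524 -0.191509    0.012     ]
 [ 0.67586206 -0.08422736  0.012     ]]
stop top [[ 0.68841057 -0.0828949   0.057     ]
 [ 0.69485382 -0.18752979  0.057     ]
 [ 0.6766462  -0.18862514  0.057     ]
 [ 0.6702123  -0.08358477  0.057     ]]
yaw 0.07042170245053492
yaw 0.05151182188266651
stopyaw 0.06150071535045172
{'R': array([[ 0.26021928, -0.9655474 , -0.00203524],
       [-0.93290496, -0.25196434,  0.2572981 ],
       [-0.24894631, -0.06505524, -0.96632994]]), 't': array([-0.62363307, -0.03167482,  0.37790886]), 'fx': 347.4646712468888} ['MotionError', 'camera_info', 'finger_overhang', 'hand_in', 'read_camera', 'state']
```

```bash
python3 -m inch '0 0 0 0.1 1;0 0 0 0.1 1;3.2 -3.1 0 0 1;3.2 -3.1 0 0 1;3.2 -3.1 0 0 1;3.2 -3.1 0 0 1;3.2 -3.1 0 0 1;3.2 -3.1 0 0 1'; python3 -m inch '3.2 -3.1 0 0 1;3.2 -3.1 0 0 1;3.2 -3.1 0 0 1;3.2 -3.1 0 0 1;3.2 -3.1 0 0 1;3.2 -3.1 0 0 1;3.2 -3.1 0 0 1;0 0 0 0 1'
python3 - <<'E'
from bench import manip
import cv2,numpy as np
i=manip.camera_info("wrist");im,d=manip.read_camera("wrist")
cv2.imwrite("pics/w1.png",im[:,:,::-1]); np.savez("w1.npz",im=im,d=d,**i)
s=manip.state();print(s["t"],s["tool_pos"],s["tool_rot"],s["gripper_width"],manip.finger_overhang)
E
```

```text
t: 0.9
tool_pos: [0.3439, -0.4035, 0.2158]
tool_rot: [-3.141, 0.0, 0.065]
contact_force: [0.5, -0.0, -0.2]
gripper_width: -0.0004
grip_force: 0.0
t: 1.7
tool_pos: [0.5562, -0.1669, 0.2155]
tool_rot: [-3.138, -0.002, 0.074]
contact_force: [0.3, 0.7, 0.4]
gripper_width: 0.0004
grip_force: 0.0
1.75 [ 0.55409196 -0.17038036  0.21534387] [-3.13981822e+00  2.22566762e-04  7.08935873e-02] -0.00017261003997614806 0.019
```

View pics/w1.png

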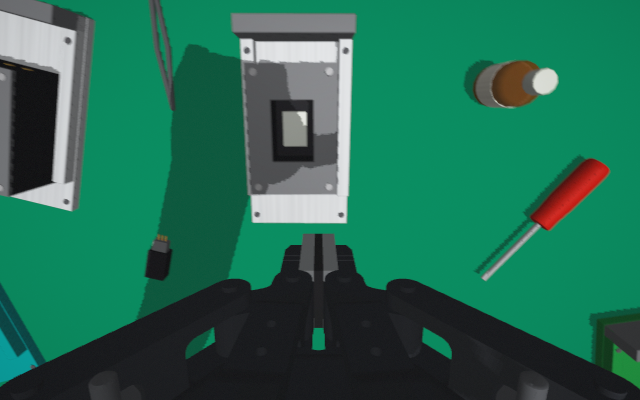

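The wrist view shows the module plate at about (245-338, 62-194), the well at (272-313, 100-161), the stop at the top around row 25, and the fingertips at (318,240). Next I measure poses from this view.

```bash
cat > meas.py <<'E'
from h import *
import sys
f=dict(np.load(sys.argv[1])); im,d=f["im"],f["d"]; u0,u1,v0,v1=map(int,sys.argv[2:6])
P=cloud(d,f); z=P[...,2]; roi=np.zeros(d.shape,bool); roi[v0:v1,u0:u1]=1; roi&=d>0
def rect(n,m,closed=True):
    k,l,s,_=cv2.connectedComponentsWithStats(m.astype(np.uint8)); j=1+s[1:,4].argmax(); m=l==j
    (cx,cy),(w,h),a=cv2.minAreaRect(P[m][:,:2].astype(np.float32))
    print(n,m.sum(),s[j][:4],"c",round(cx,4),round(cy,4),"wh",round(w,4),round(h,4),"a",round(np.radians(a),4),"z",round(float(np.median(z[m])),4)); return m
t=rect("top",roi&(z>.070)&(z<.082))
c,_=cv2.findContours(t.astype(np.uint8),cv2.RETR_CCOMP,cv2.CHAIN_APPROX_NONE)
for q in c:
    if 300<cv2.contourArea(q)<5000:
        (cx,cy),(w,h),a=cv2.minAreaRect(cast(q[:,0],f,.076)[:,:2].astype(np.float32)); print("well",cx,cy,w,h,np.radians(a))
rect("key",roi&t.shape[0]*0==0 if 0 else roi&(z>.038)&(z<.053)&(cv2.morphologyEx(t.astype(np.uint8),cv2.MORPH_CLOSE,np.ones((95,95)))>0))
rect("stop",roi&(z>.051)&(z<.064))
rect("cradle",roi&(z>.007)&(z<.034))
E
python3 meas.py w1.npz 225 362 5 228
```

```text
top 9389 [243  61  95 133] c 0.5969 -0.1401 wh 0.1099 0.0781 a 0.0782 z 0.0749
well 0.5972182154655457 -0.14055636525154114 0.05245169624686241 0.03697739169001579 0.07821774029541337
key 859 [280 110  29  38] c 0.5959 -0.14 wh 0.0345 0.0256 a 0.117 z 0.0469
stop 2517 [231  12 125  22] c 0.6846 -0.135 wh 0.0157 0.1039 a 0.0665 z 0.0559
cradle 7445 [239  36 113 187] c 0.5851 -0.142 wh 0.1856 0.1043 a 0.0712 z 0.0117
```

```bash
python3 -m inch '-2 -1.35 0 0 1;-2 -1.35 0 0 1;0 0 3.3 0 1;0 0 3.3 0 1;0 0 3.3 0 1;0 0 3.3 0 1;0 0 3.3 0 1;0 0 0 0 1'; python3 -m inch '0 0 0 0 1;0.5 0 0 0 1;0.5 0 0 0 1;0 0 0 0 1'
```

```text
t: 2.55
tool_pos: [0.5069, -0.1504, 0.0472]
tool_rot: [-3.14, 0.008, 0.063]
contact_force: [0.2, -0.3, -0.5]
gripper_width: -0.0
grip_force: 0.0
t: 2.95
tool_pos: [0.5228, -0.1492, 0.0525]
tool_rot: [3.141, -0.003, 0.065]
contact_force: [-0.5, 0.5, 0.2]
gripper_width: -0.0001
grip_force: 0.0
```

```bash
python3 -m inch '0.3 -0.4 0 0 1;0.3 0 0 0 1;0.3 0 0 0 1;0.3 0 0 0 1;0.3 0 0 0 1;0.3 0 0 0 1;0 0 0 0 1'; python3 -m inch '0.3 0 0 0 1;0.3 0 0 0 1;0.3 0 0 0 1;0 0 0 0 1'; python3 -m inch '0.2 0 0 0 1;0.2 0 0 0 1;0 0 0 0 1'
```

```text
t: 3.65
tool_pos: [0.5371, -0.1441, 0.0505]
tool_rot: [-3.141, 0.004, 0.065]
contact_force: [-4.7, 0.3, 3.2]
gripper_width: -0.0002
grip_force: 2.5
t: 4.05
tool_pos: [0.5465, -0.1435, 0.0505]
tool_rot: [-3.141, 0.003, 0.065]
contact_force: [-4.5, -1.3, 2.6]
gripper_width: 0.0003
grip_force: 2.2
t: 4.35
tool_pos: [0.5512, -0.1431, 0.0506]
tool_rot: [-3.141, 0.001, 0.065]
contact_force: [-3.4, 0.2, -1.6]
gripper_width: -0.0002
grip_force: 1.6
```

Sliding at about 4.5 N. I'll continue in small steps until the stop shows up in the force.

```bash
python3 -m inch '0.2 0 0 0 1;0.2 0 0 0 1;0 0 0 0 1'; python3 -m inch '0.2 0 0 0 1;0 0 0 0 1;0 0 0 0 1';  python3 -m inch '0.1 0 0 0 1;0 0 0 0 1;0 0 0 0 1'
```

```text
t: 4.65
tool_pos: [0.5557, -0.1429, 0.0508]
tool_rot: [3.142, 0.0, 0.065]
contact_force: [-2.5, -0.1, -1.4]
gripper_width: 0.0001
grip_force: 1.4
t: 4.95
tool_pos: [0.5558, -0.1431, 0.0507]
tool_rot: [3.142, 0.003, 0.064]
contact_force: [-8.0, -0.7, 1.5]
gripper_width: 0.0004
grip_force: 4.1
t: 5.25
tool_pos: [0.5558, -0.1431, 0.0506]
tool_rot: [-3.142, 0.005, 0.064]
contact_force: [-11.4, -1.6, 3.9]
gripper_width: 0.0001
grip_force: 5.7
```

```bash
python3 -m inch '0.2 0 0 0 1;0 0 0 0 1;0 0 0 0 1'; python3 -m inch '-1 0 0 0 1;-1.5 0 0 0 1;0 0 -3.3 0 1;0 0 -3.3 0 1;0 0 -3.3 0 1;0 0 -3.3 0 1;0 0 -3.3 0 1;0 0 0 0 1'
python3 -m inch '2 0 0 0 1;2 0 0 0 1;0 0 0 0 1;0 0 0 0 1'
cat > shot.py <<'E'
from bench import manip
import cv2,numpy as np,sys
n=sys.argv[1]
i=manip.camera_info("wrist");im,d=manip.read_camera("wrist")
cv2.imwrite(f"pics/{n}.png",im[:,:,::-1]); np.savez(n+".npz",im=im,d=d,**i)
s=manip.state();print(s["t"],s["tool_pos"],s["tool_rot"])
E
python3 shot.py w2
```

```text
t: 5.55
tool_pos: [0.5558, -0.1432, 0.0506]
tool_rot: [-3.141, 0.009, 0.064]
contact_force: [-18.4, -0.5, 10.1]
gripper_width: -0.0002
grip_force: 8.9
t: 6.35
tool_pos: [0.5396, -0.1444, 0.2217]
tool_rot: [3.139, -0.011, 0.065]
contact_force: [0.9, -0.5, -0.5]
gripper_width: -0.0
grip_force: 0.0
t: 6.75
tool_pos: [0.5759, -0.1412, 0.2156]
tool_rot: [-3.141, -0.001, 0.065]
contact_force: [0.0, 0.1, -0.4]
gripper_width: -0.0001
grip_force: 0.0
6.8 [ 0.57538018 -0.14148159  0.21562412] [-3.14153575e+00 -1.28193514e-04  6.50785300e-02]
```

View pics/w2.png

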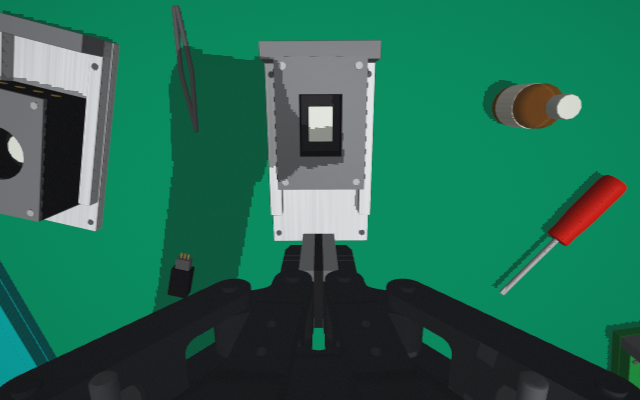

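The module plate (275-365, 55-190) now butts against the stop at row 50, square in the cradle, and the well is at (300-343, 94-157).

```bash
sed 's/rect("top",roi/rect("top",roi\&(np.mgrid[:400,:640][0]>62)/' meas.py>m2.py; python3 m2.py w2.npz 250 388 30 238
```

```text
top 8867 [273  63  96 127] c 0.6196 -0.1399 wh 0.105 0.0781 a 0.0675 z 0.0749
well 0.6222226023674011 -0.1395655870437622 0.05273139849305153 0.03698096424341202 0.06385706439727061
key 858 [308 105  28  38] c 0.6217 -0.1408 wh 0.0344 0.0254 a 0.0573 z 0.0469
stop 2024 [259  40 123  20] c 0.6846 -0.135 wh 0.0153 0.1043 a 0.07 z 0.0559
cradle 6452 [265  61 112 177] c 0.5867 -0.1419 wh 0.1821 0.1042 a 0.0687 z 0.0115
```

```bash
python3 -m inch '2.4 0.1 0 0.14 1;2.4 0.4 0 0.14 1;0 0 0 0.145 1;0 0 0 0.145 1;0 0 0 0.145 1;0 0 0 0.145 1;0 0 0 0.145 1;0 0 0 0.145 1'; python3 -m inch '0 0 0 0.145 1;0 0 0 0.145 1;0 0 0 0.13 1;0 0 0 0 1;0 0 0 0 1'
cat > go.py <<'E'
from bench import manip
import numpy as np
s=manip.state(); y=s["tool_rot"][2]; e=np.array([.6222,-.1398])-s["tool_pos"][:2]
print(s["tool_pos"],s["tool_rot"],"cm tool x,y",100*(e@[np.cos(y),np.sin(y)]),100*(e@[np.sin(y),-np.cos(y)]),"turn",y-(.067-np.pi/2),s["joint_positions"])
E
python3 go.py
```

```text
t: 7.6
tool_pos: [0.6226, -0.1471, 0.216]
tool_rot: [-3.141, -0.0, -1.092]
contact_force: [0.2, 0.2, -0.3]
gripper_width: 0.0
grip_force: 0.0
t: 8.1
tool_pos: [0.6229, -0.1465, 0.216]
tool_rot: [3.142, -0.0, -1.504]
contact_force: [0.8, 0.6, -1.2]
gripper_width: -0.0
grip_force: 0.0
[ 0.62293068 -0.14649229  0.21601362] [ 3.14155084e+00 -4.35660757e-04 -1.50434558e+00] cm tool x,y -0.6726038038352027 0.028468295387691245 turn -0.0005492500736228312 [ 0.04240646  0.43643519  0.15908224  1.56643104 -0.07313564  1.14451438
 -2.8580672 ]
```

Joint 7 sits right at its range limit, so I'll turn half a revolution back, which gives the same finger alignment with plenty of margin.

```bash
R='.'; python3 -m inch '0 0 0 -0.14 1;0 0 0 -0.14 1;0 0 0 -0.14 1;0 0 0 -0.14 1;0 0 0 -0.14 1;0 0 0 -0.14 1;0 0 0 -0.14 1;0 0 0 -0.14 1' >/dev/null; python3 -m inch '0 0 0 -0.14 1;0 0 0 -0.14 1;0 0 0 -0.14 1;0 0 0 -0.14 1;0 0 0 -0.14 1;0 0 0 -0.14 1;0 0 0 -0.14 1;0 0 0 -0.14 1' >/dev/null; python3 -m inch '0 0 0 -0.15 1;0 0 0 -0.15 1;0 0 0 -0.15 1;0 0 0 -0.15 1;0 0 0 -0.15 1;0 0 0 -0.15 1;0 0 0 0 1;0 0 0 0 1' >/dev/null; python3 go.py
```

```text
[ 0.6230678  -0.14717915  0.2161646 ] [ 3.14105077e+00 -1.16130055e-04  1.62996201e+00] cm tool x,y 0.7417550483873571 -0.04299456297355466 turn 3.133758337343104 [ 0.4987185   0.48547773 -0.49467886  1.53121572  0.24120926  1.18545873
  0.02065329]
```

```bash
python3 -m inch '0.7 -0.05 0 -0.008 1;0 0 3.4 0 1;0 0 3.4 0 1;0 0 3.4 0 1;0 0 0 0 1;0 0 0 0 1;0 0 0 0 1'; python3 go.py; python3 shot.py w3
```

```text
t: 11.2
tool_pos: [0.6236, -0.1396, 0.1162]
tool_rot: [3.139, 0.001, 1.642]
contact_force: [-0.3, -0.1, 0.1]
gripper_width: 0.0
grip_force: 0.0
[ 0.62364681 -0.13955801  0.11623864] [3.13855186e+00 6.28217768e-04 1.64247089e+00] cm tool x,y -0.01377579431474025 -0.14604229214311865 turn 3.1462672167127304 [ 0.47152574  0.57478634 -0.47096525  1.64070767  0.29874539  0.99505986
 -0.02600285]
11.25 [ 0.62365894 -0.13970393  0.11632672] [3.13828571e+00 8.53186772e-04 1.64248621e+00]
```

View pics/w3.png

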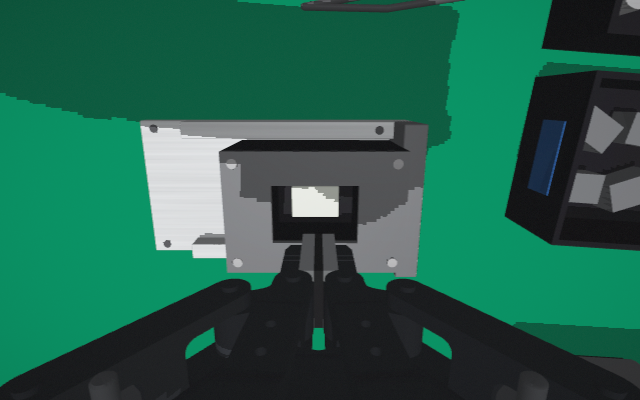

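The tips at (318,240) line up with the well (272-358, 186-242) along its length, with room on all sides. I'll descend in stages and watch the force.

```bash
python3 -m inch '0 -0.1 1 0 1;0 0 1 0 1;0 0 1 0 1;0 0 0 0 1;0 0 0 0 1'; python3 go.py;  python3 -m inch '0 0 0.5 0 1;0 0 0.5 0 1;0 0 0 0 1;0 0 0 0 1'; python3 go.py
```

```text
t: 11.75
tool_pos: [0.6209, -0.1398, 0.0834]
tool_rot: [-3.141, -0.0, 1.643]
contact_force: [0.1, 0.3, 0.7]
gripper_width: 0.0
grip_force: 0.0
[ 0.62094303 -0.13983114  0.0834197 ] [-3.14060328e+00 -3.77442449e-04  1.64286231e+00] cm tool x,y -0.00594437374046918 0.12559530870859417 turn 3.14665863831366 [ 0.46403868  0.60953393 -0.45840389  1.66898626  0.31902334  0.93911518
 -0.04125721]
t: 12.15
tool_pos: [0.6211, -0.1399, 0.0738]
tool_rot: [-3.141, -0.0, 1.643]
contact_force: [-0.8, -0.1, 0.5]
gripper_width: 0.0003
grip_force: 0.0
[ 0.62114704 -0.13989406  0.07383151] [-3.14131964e+00 -7.98923956e-05  1.64284510e+00] cm tool x,y 0.0018022231383297417 0.10569964507465214 turn 3.146641422651454 [ 0.4609368   0.62051222 -0.45407363  1.67581116  0.32592376  0.92138157
 -0.04669753]
```

```bash
python3 -m inch '0 0 0.4 0 1;0 0 0.3 0 1;0 0 0 0 1;0 0 0 0 1'; python3 -m inch '0 0 0.3 0 1;0 0 0.2 0 1;0 0 0 0 1;0 0 0 0 1'
```

```text
t: 12.55
tool_pos: [0.6212, -0.1399, 0.0669]
tool_rot: [-3.141, -0.0, 1.643]
contact_force: [-1.3, -0.2, 0.3]
gripper_width: -0.0001
grip_force: 0.0
t: 12.95
tool_pos: [0.6212, -0.14, 0.0619]
tool_rot: [-3.141, -0.0, 1.643]
contact_force: [-0.0, -0.6, 0.1]
gripper_width: -0.0003
grip_force: 0.0
```

```bash
python3 -m inch '0 0 0.2 0 1;0 0 0 0 1;0 0 0 0 1';python3 -m inch '0 0 0.2 0 1;0 0 0 0 1;0 0 0 0 1'; python3 shot.py w4
```

```text
t: 13.25
tool_pos: [0.6212, -0.1399, 0.0599]
tool_rot: [-3.141, -0.0, 1.643]
contact_force: [0.5, -0.1, -0.5]
gripper_width: -0.0002
grip_force: 0.0
t: 13.55
tool_pos: [0.6212, -0.1399, 0.0579]
tool_rot: [-3.141, -0.0, 1.643]
contact_force: [-0.4, 0.2, -0.7]
gripper_width: -0.0003
grip_force: 0.0
13.6 [ 0.6212193  -0.13995356  0.05795478] [-3.14155350e+00 -1.03915858e-06  1.64276223e+00]
```

View pics/w4.png

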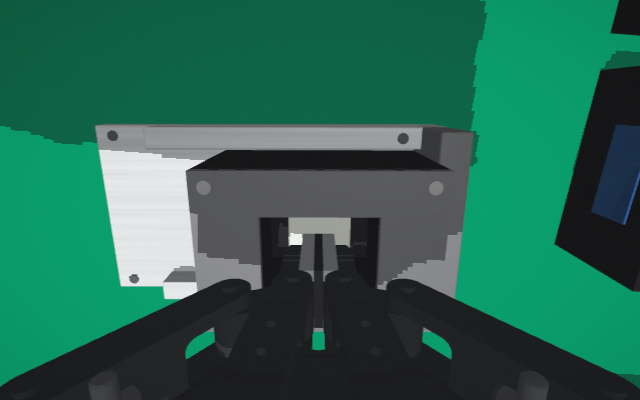

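The fingers are inside the well (262-380, 218-290), clear of its walls, and the key is visible at (320,225). No contact force yet, so I'll check tip and key heights in the depth.

```bash
python3 - <<'E'
from h import *
f=dict(np.load("w4.npz"));P=cloud(f["d"],f)
print("key",np.median(P[221:231,295:345].reshape(-1,3),0))
for v in (236,240,245,255,265,280):print(v,P[v,306].round(4),P[v,330].round(4))
E
```

```text
key [ 0.62199749 -0.13544159  0.04695978]
236 [ 0.6158 -0.1291  0.0785] [ 0.6258 -0.128   0.0794]
240 [ 0.616  -0.1291  0.0828] [ 0.6256 -0.1279  0.084 ]
245 [ 0.6161 -0.1286  0.089 ] [ 0.6255 -0.1283  0.0882]
255 [ 0.6165 -0.1286  0.0982] [ 0.6252 -0.1285  0.097 ]
265 [ 0.6167 -0.1285  0.1063] [ 0.6249 -0.1282  0.1057]
280 [ 0.6171 -0.128   0.1175] [ 0.6244 -0.127   0.1184]
```

The depth shows the fingertips at z≈0.077, about 19 mm above where the TCP figure puts them, and the absence of contact agrees. I need to go about 3.5 cm further, so first I'll check the finger width over that length.

```bash
python3 - <<'E'
from h import *
f=dict(np.load("w4.npz"));P=cloud(f["d"],f)
q=P[232:400,150:490].reshape(-1,3); c=np.array([.6212,-.1399]); y=1.6428
a=(q[:,:2]-c)@[np.cos(y),np.sin(y)]; b=(q[:,:2]-c)@[np.sin(y),-np.cos(y)]; h=q[:,2]
fin=(h>.0765)
for z0 in np.arange(.077,.18,.006):
    m=fin&(h>=z0)&(h<z0+.006)
    if m.sum()>5: print(round(z0-.058,3),m.sum(),"toolx",a[m].min().round(3),a[m].max().round(3),"tooly",b[m].min().round(3),b[m].max().round(3))
E
python3 - <<'E'
from bench import manip
import cv2,numpy as np
im,d=manip.read_camera("side");i=manip.camera_info("side");np.savez("s1.npz",im=im,d=d,**i)
cv2.imwrite("pics/s1.png",cv2.resize(im[90:240,200:360,::-1],None,fx=3.9,fy=3.9,interpolation=cv2.INTER_CUBIC))
E
```

```text
0.019 278 toolx 0.007 0.012 tooly -0.012 0.014
0.025 406 toolx 0.007 0.012 tooly -0.013 0.014
0.031 448 toolx 0.006 0.012 tooly -0.013 0.014
0.037 510 toolx 0.007 0.012 tooly -0.013 0.014
0.043 332 toolx 0.007 0.012 tooly -0.013 0.014
0.049 869 toolx -0.011 0.013 tooly -0.012 0.018
0.055 1211 toolx -0.011 0.014 tooly -0.03 0.031
0.061 2724 toolx -0.01 0.015 tooly -0.035 0.037
0.067 5506 toolx -0.008 0.015 tooly -0.04 0.041
0.073 3160 toolx -0.009 0.017 tooly -0.044 0.045
0.079 4467 toolx -0.008 0.019 tooly -0.042 0.044
0.085 6066 toolx -0.006 0.019 tooly -0.039 0.041
0.091 3648 toolx -0.001 0.019 tooly -0.038 0.04
0.097 5079 toolx 0.008 0.019 tooly -0.028 0.029
0.103 2629 toolx 0.011 0.021 tooly -0.026 0.028
0.109 2171 toolx 0.017 0.022 tooly -0.018 0.02
```

View pics/s1.png

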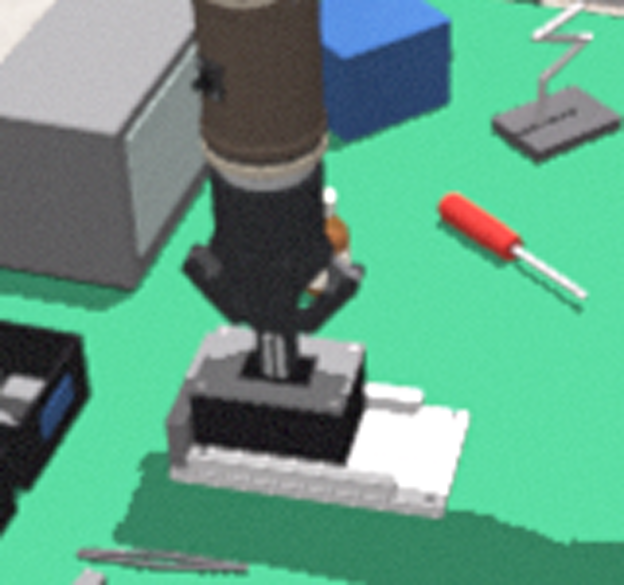

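The side view shows the fingers just entering the well at crop (275,370), with the knuckles about 35 mm above the tips, so the tips really are near rim height. I'll keep descending in stages and watch for first contact, then the hard bottom 6 mm later.

```bash
python3 -m inch '0 0 0.5 0 1;0 0 0.5 0 1;0 0 0.5 0 1;0 0 0 0 1;0 0 0 0 1'; python3 -m inch '0 0 0.5 0 1;0 0 0.4 0 1;0 0 0 0 1;0 0 0 0 1'
```

```text
t: 14.15
tool_pos: [0.6211, -0.1399, 0.0427]
tool_rot: [-3.141, -0.0, 1.643]
contact_force: [0.2, 0.7, -0.2]
gripper_width: 0.0001
grip_force: 0.0
t: 14.55
tool_pos: [0.6212, -0.1399, 0.0338]
tool_rot: [-3.141, -0.0, 1.643]
contact_force: [-0.4, -0.3, -0.4]
gripper_width: 0.0001
grip_force: 0.0
```

```bash
python3 -m inch '0 0 0.3 0 1;0 0 0 0 1;0 0 0 0 1';python3 -m inch '0 0 0.2 0 1;0 0 0 0 1;0 0 0 0 1'; python3 -m inch '0 0 0.2 0 1;0 0 0 0 1;0 0 0 0 1';python3 -m inch '0 0 0.2 0 1;0 0 0 0 1;0 0 0 0 1'
```

```text
t: 14.85
tool_pos: [0.6216, -0.14, 0.0314]
tool_rot: [3.141, 0.0, 1.643]
contact_force: [-0.3, 0.5, 3.6]
gripper_width: -0.0001
grip_force: 1.3
t: 15.15
tool_pos: [0.6215, -0.14, 0.0292]
tool_rot: [3.141, 0.0, 1.643]
contact_force: [0.9, 0.2, 3.8]
gripper_width: -0.0001
grip_force: 1.9
t: 15.45
tool_pos: [0.6216, -0.1399, 0.0271]
tool_rot: [3.141, 0.0, 1.643]
contact_force: [2.2, -0.2, 4.6]
gripper_width: -0.0004
grip_force: 2.4
t: 15.75
tool_pos: [0.6216, -0.14, 0.0267]
tool_rot: [3.141, 0.001, 1.643]
contact_force: [-3.7, 0.8, 17.0]
gripper_width: 0.0002
grip_force: 8.5
```

Spring force rose from 3.6 to 4.6 N and then jumped to 17 N, about 6 mm after first contact. The load is on the pads, so this is the hard bottom. I'll hold it here.

```bash
python3 -m inch '0 0 0.05 0 1;0 0 0 0 1;0 0 0 0 1;0 0 0 0 1;0 0 0 0 1;0 0 0 0 1;0 0 0 0 1;0 0 0 0 1'; python3 -m inch '0 0 0 0 1;0 0 0 0 1;0 0 0 0 1;0 0 0 0 1;0 0 0 0 1;0 0 0 0 1'; python3 shot.py w5; python3 -m inch '0 0 -0.5 0 1;0 0 -0.5 0 1;0 0 -1 0 1;0 0 -2 0 1;0 0 -3 0 1;0 0 -3 0 1;0 0 0 0 1;0 0 0 0 1'; python3 shot.py w6
python3 - <<'E'
from h import *
f=dict(np.load("w5.npz"));P=cloud(f["d"],f)
for v in range(218,234,2): print(v,P[v,296].round(4),P[v,318].round(4),P[v,345].round(4))
E
python3 m2.py w6.npz 130 430 110 234
```

```text
t: 16.55
tool_pos: [0.6216, -0.1399, 0.0266]
tool_rot: [3.141, 0.001, 1.643]
contact_force: [-5.1, 0.1, 20.5]
gripper_width: 0.0001
grip_force: 10.2
t: 17.15
tool_pos: [0.6217, -0.14, 0.0266]
tool_rot: [3.141, 0.001, 1.643]
contact_force: [-4.9, 0.0, 19.8]
gripper_width: -0.0001
grip_force: 10.2
17.2 [ 0.62165883 -0.13997045  0.02663321] [3.14056529e+00 9.79022257e-04 1.64274437e+00]
t: 18.0
tool_pos: [0.6211, -0.1401, 0.1249]
tool_rot: [3.141, 0.0, 1.643]
contact_force: [-0.4, -0.1, 0.3]
gripper_width: 0.0001
grip_force: 0.0
18.05 [ 0.62045434 -0.14005749  0.12392599] [-3.14024033e+00 -4.05759108e-05  1.64265141e+00]
218 [ 0.6129 -0.1117  0.0755] [ 0.6201 -0.1115  0.0746] [ 0.6289 -0.1106  0.0754]
220 [ 0.6129 -0.1127  0.0747] [ 0.6201 -0.1121  0.0749] [ 0.629  -0.1115  0.0749]
222 [ 0.6129 -0.1136  0.074 ] [ 0.6201 -0.1125  0.0756] [ 0.629  -0.1121  0.0749]
224 [ 0.6129 -0.1141  0.0746] [ 0.6202 -0.1135  0.0748] [ 0.6291 -0.1128  0.0752]
226 [ 0.613  -0.1146  0.0752] [ 0.6202 -0.1141  0.0751] [ 0.6291 -0.1134  0.0753]
228 [ 0.613  -0.1153  0.0752] [ 0.6203 -0.1148  0.0751] [ 0.6293 -0.1143  0.0747]
230 [ 0.6131 -0.1159  0.0754] [ 0.6203 -0.1154  0.0755] [ 0.6293 -0.115   0.0747]
232 [ 0.6131 -0.1169  0.0747] [ 0.6204 -0.1163  0.0748] [ 0.6293 -0.1156  0.0751]
top 11191 [228 146 184  88] c 0.6217 -0.1284 wh 0.1107 0.0563 a 0.0695 z 0.0749
key 1418 [296 182  50  32] c 0.6235 -0.1407 wh 0.0357 0.0251 a 0.0639 z 0.0469
stop 1858 [394 122  35 112] c 0.6803 -0.1209 wh 0.0221 0.0757 a 0.0742 z 0.0559
cradle 12206 [150 119 265 115] c 0.5916 -0.1361 wh 0.1992 0.0938 a 0.0694 z 0.0113
```

The key is back up at 0.047, the same height as before the press. The module is still home and the tool is clear of everything, so I'm handing in.

```bash
python3 -c "
from bench import manip
print(manip.hand_in())"
```

```text
the job is handed in; nothing more can be done
None
```

The oblong-well module was pushed home against its end stop, its reset key was held fully down for about 1.5 s and sprang back up, nothing else was touched as far as I could see, and the job is handed in (no verdict was returned).

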